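# Make up a screen counterweight on the dial scale

## Robot

A 6-joint arm with a two-finger parallel gripper is mounted at the origin on the work surface. World frame = base frame: x ahead of the robot, y to its left, z up, the work surface at z = 0. Lengths are in m, angles in degrees, forces in N, time in s.
With the tool pointing down it reaches from about 0.375 to 0.9 m from the base axis. Payload 3.1 kg.
Tool frame: the origin (TCP) lies midway between the tips of the shut fingers; the grasp point (between the pads) lies bot.hold_point_z behind it (bot.hold_point_z is the distance from the TCP to the grasp point, in m); z points along the fingers, y is the direction in which the jaws open and shut (so a half turn about z gives the same grasp; the last joint's range is limited). The gripper opens to 87 mm and grips with 3 to 60 N. Pads are 19 mm wide; open, the fingers measure 117 mm over their backs; the gripper's body (75 mm by 190 mm) begins 51 mm behind the grasp point.
Start: joints at [57.153, 30.224, 82.088, -0, 67.689, -10.227], TCP at [0.24, 0.577, 0.223] pointing down, gripper open.
Joint ranges: [-176.69, 176.69], [-43.24, 126.21], [12.49, 139.97], [-82, 262], [0, 151.66], [-163.58, 163.58]. Speed limits (degrees/s): [159.86, 159.86, 180, 180, 180, 180].

## Interface

Orientations are given as a 3x3 rotation matrix whose columns are the frame's x, y, z axes.
In Python, from rig import bot, vision gives the robot as it stands.
- The arm moves only by the shell command python3 -m inch 'ROWS'. ROWS is JSON, a list of rows, each a list of 5 numbers: the finger opening in mm, from 0 to 87, then the shift along the tool's x, y, z in mm, then the turn about the tool's z in rad. In form: [[hand, dx, dy, dz, roll], ...]. A call has 1 to 8 rows; each row is the pose to reach, as a shift and turn from the pose measured when the call began, along the tool's axes at that moment; what a row does not reach only later rows make up. A row lasts 1/10 s, in which the tool goes at most 50 mm and 8.59 degrees, less where a joint would pass 70% of its speed; a pose out of reach is approached as far as the arm can. A call with a gripper value outside its range is refused whole. The fingers move at their own pace and stop on an object; the grip force is fixed at half the most. Time passes only in rows, so rows that repeat a pose let the fingers close. It gives the time, the measured TCP pose, the force and the opening at its end, in the units of the state.
- bot.read_state(): the state, without advancing time (a new reading comes with each control period).
- vision.capture(name): name is "side" or "top" or "wrist"; returns (picture, depth): 420x560x3 uint8, red, green, blue; 420x560 float32, m along the optical axis (not along the pixel's ray), 0 where there is no reading.
- vision.camera_model(name): a dict with "intrinsics" (3x3 intrinsics, pixels), "dist" ([k1, k2, p1, p2, k3] as OpenCV has them; the pictures are not rectified), "camera_from_world" (4x4, takes a point from world to camera coordinates). Camera axes: x right, y down, z forward; pixel columns grow to the right and rows downward; lengths in m; the calibration is good to about 2 mm. A picture is of the moment at which its call begins: read the wrist's pose just before it. camera_model takes no time and is no camera call; for the wrist camera it gives the pose at the moment of the call.
- bot.hand_in(): hands the job in, once; it reports no verdict.
The state is a dict: "time_s": time; "joint_positions": joint angles; "qvel": joint speeds; "tau": joint torques, N m; "position": TCP position; "tcp_rot": TCP orientation; "force": force on the tool from outside, world axes, zero at the start; "moment": the same for the moment, N m; "opening": opening from 0.0 (shut) to 1.0 (fully open).
Only numpy, scipy, OpenCV 4.12 (cv2) and the standard library are available. Lean on these libraries where they do the work, as an engineer would, in place of code of your own. Each camera call takes 0.05 s, during which the arm holds its last target. There are 200 camera calls.

## Task

Make up the counterweight for the printing screen on the dial scale: thread the steel ring weights one after another over the upright stem on the pan, lowering each gently until it lies flat, and stop as soon as the needle rests between the two prongs of the marker on the dial. Do not drop the rings or press the pan down hard, and leave the spare rings lying flat on the bench and the other things on the bench where they are.

Things in the scene. Friction and masses are not known exactly. Their poses are not given: they have to be found in the camera images.
- ring0_mid (a point): steel ring weight lying flat on the bench: 52 mm outside, 20 mm bore, 15 mm thick, about 0.21 kg (each up to 5 % off); the point is its centre, half-way up, z along the bore
- ring1_mid (a point): steel ring weight lying flat on the bench: 52 mm outside, 20 mm bore, 15 mm thick, about 0.21 kg (each up to 5 % off); the point is its centre, half-way up, z along the bore
- ring2_mid (a point): steel ring weight lying flat on the bench: 52 mm outside, 20 mm bore, 15 mm thick, about 0.21 kg (each up to 5 % off); the point is its centre, half-way up, z along the bore
- ring3_mid (a point): steel ring weight lying flat on the bench: 52 mm outside, 20 mm bore, 15 mm thick, about 0.21 kg (each up to 5 % off); the point is its centre, half-way up, z along the bore
- pan_mid (a point): centre of the top face of the dial scale's round pan (90 mm across, 95 mm above the bench); sinks with it. A steel stem, 15 mm across, 62 mm high, its top edge chamfered 1.5 mm, stands upright on the pan, NOT in the middle: its axis is 7 mm from this point in an unknown, unreported direction (pan turned any way, held by stiff friction): find it by feel or sight. A ring's bore clears it by 2.5 mm all round
- scale_top (a point): middle of the top of the scale's housing, a grey box 170 (x) x 290 (y) x 55 mm high; the pan's centre is 80 mm from it along -y, the dial (152 mm across, face up, rim 62 mm above the bench) 60 mm along +y
- pan (a joint): how far the pan has sunk on its spring, in m: 0 empty, about 0.0016 for each newton, 0.0034 for each ring lying on it; springs back when let go. Beyond 0.022 (13 N in all, weights included) the scale is overloaded
- needle (a joint): angle of the thin black needle on the flat round dial on the scale's top, in rad: 0 with the pan empty, growing anticlockwise seen from above by about 0.45 for each ring
- marker (a joint): angle, in the same sense and from the same zero as the needle, of the middle of the set marker, a dark fork on the dial whose two prongs stand 0.27 rad either side of its middle; it stays as set. The needle must come to rest between the prongs
- puck: solid steel puck without a hole, 40 mm across, 22 mm high, among the rings; bystander; origin at the centre of its underside
- tape: cardboard tape core lying flat, 96 mm outside, 76 mm inside, 25 mm high; bystander; origin at the centre of its underside
- squeegee: wooden squeegee standing on its blade, 260 mm long (its y), 28 mm wide, 50 mm high; bystander; origin at the centre of its underside
- block: wooden register block, 90 x 45 x 22 mm high; bystander; origin at the centre of its underside
- inkjar: closed ink jar, 76 mm across, 85 mm high; bystander; origin at the centre of its underside
- thinner: closed metal can, 66 mm across, 160 mm high; bystander; origin at the centre of its underside
- needle_tip (a point): on the needle, 55 mm from the dial's centre; its x axis points outward along the needle
- marker_mid (a point): middle of the gap between the marker's prongs, 55 mm from the dial's centre; its x axis points outward
Things that resemble listed ones, but are neither listed nor needed, are in the scene too. What is shaped like the part that bears ring3_mid but red is not meant.

How it is judged:
By the outcome, as a careful person would: the job done as asked, in the order asked, and still so for the second after the job is handed in, with the robot touching nothing.
It also fails if it takes over 72 s, if anything falls off the work surface, if the arm or the gripper's body presses on something with over 40 N, if the wrist force passes 120 N, or if a joint passes its speed limit or range.

## Working session

There is one attempt and no reset: what is moved stays moved. The work goes in short steps, Python scripts to look and compute and a shell command to move; the robot and the scene stay as the last step left them, time stands still between calls to the robot, and variables do not carry over. Pictures are saved under pics/ and viewed, about 8 in all and at most 12, crops included, and the job is handed in when it is done.

```bash
ls; mkdir -p pics
cat > h.py <<'E'
import numpy as np, cv2
from rig import bot, vision
def snap(n,f):
    m=vision.camera_model(n); p,d=vision.capture(n)
    cv2.imwrite(f'pics/{f}.png',p[...,::-1]); np.savez(f'{f}.npz',p=p,d=d,K=m['intrinsics'],D=m['dist'],T=m['camera_from_world']); return p,d
def load(f): return np.load(f+'.npz')
def onz(f,uv,z):
    "pixels -> world points at height z"
    a=load(f); T=a['T']; n=cv2.undistortPoints(np.float64(uv).reshape(-1,1,2),a['K'],a['D'])[:,0]
    R=T[:3,:3];c=-R.T@T[:3,3]; r=np.c_[n,np.ones(len(n))]@R
    return c+r*((z-c[2])/r[:,2])[:,None]
def proj(f,P):
    a=load(f);T=a['T']; return cv2.projectPoints(np.float64(P).reshape(-1,1,3),cv2.Rodrigues(T[:3,:3])[0],T[:3,3],a['K'],a['D'])[0][:,0]
def cloud(f):
    a=load(f);v,u=np.mgrid[:420,:560]; n=cv2.undistortPoints(np.float64(np.c_[u.ravel(),v.ravel()]).reshape(-1,1,2),a['K'],a['D'])[:,0]
    d=a['d'].ravel()[:,None]; P=np.c_[n*d,d]; T=a['T']; return ((P-T[:3,3])@T[:3,:3]).reshape(420,560,3)
def crop(f,x0,y0,w,h,s,out):
    a=load(f)['p'][y0:y0+h,x0:x0+w,::-1]; cv2.imwrite(f'pics/{out}.png',cv2.resize(a,None,fx=s,fy=s,interpolation=cv2.INTER_CUBIC))
E
python3 - <<'E'
from h import *
snap('top','top0'); snap('side','side0'); snap('wrist','wr0')
s=bot.read_state(); print(s['time_s'],s['position'],s['tcp_rot'],s['force'],s['opening'],bot.hold_point_z)
for f in ['top0','side0','wr0']:
    T=load(f)['T']; print(f,-T[:3,:3].T@T[:3,3],T[2,:3])
E
```

```text
pics
0.15 [0.24005016 0.5764531  0.22179645] [[-9.23083080e-01  3.84599561e-01 -8.97868008e-04]
 [ 3.84600495e-01  9.23082085e-01 -1.38664231e-03]
 [ 2.95503849e-04 -1.62530654e-03 -9.99998636e-01]] [-0.13036017  0.68625259  0.06286133] 1.000229567404212 0.0187
top0 [ 0.36456291 -0.07084543  1.37093574] [ 0.18771829 -0.0041073  -0.98221432]
side0 [0.57642006 1.16114029 0.8975908 ] [ 0.03144988 -0.8361769  -0.54755739]
wr0 [0.16181242 0.61012778 0.38438675] [ 0.28142664 -0.12011285 -0.95203569]
```

View pics/top0.png

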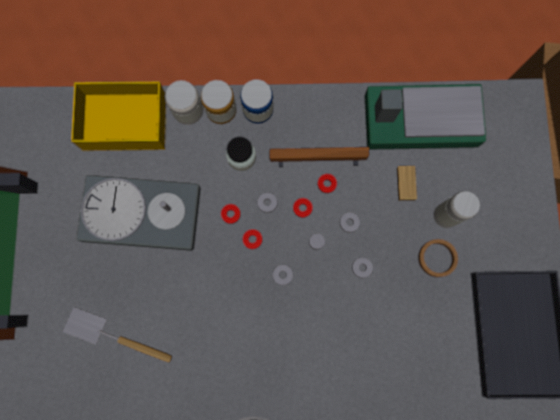

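The top view shows the scale at (138,212) with its dial at (113,209), pan at (166,211) and marker fork at about (93,201). Grey rings are at (267,202), (350,222), (363,267) and (282,274). The puck without a hole is at (317,241). The red rings, which are decoys, are at (327,183), (303,207), (231,214) and (252,239). The grey ones fit the description.

Run:
```python
from h import *
a=load('top0')['p'][...,::-1]
A=cv2.resize(a[170:255,70:205],None,fx=5.5,fy=5.5,interpolation=cv2.INTER_CUBIC)
B=cv2.resize(a[160:290,215:385],None,fx=4.4,fy=4.4,interpolation=cv2.INTER_CUBIC)
cv2.imwrite('pics/cA.png',A);cv2.imwrite('pics/cB.png',B)
# ring centres: threshold on cloud height & fit
C=cloud('top0')
for n,(u,v) in dict(r0=(267,202),r1=(350,222),r2=(363,267),r3=(282,274),puck=(317,241),pan=(166,211),dial=(113,209),stem=(166,205),jar=(240,150)).items():
    z=C[v-9:v+10,u-9:u+10,2]; print(n,onz('top0',[(u,v)],.015 if n[0]=='r' else .022 if n=='puck' else .095 if n=='pan' else .06)[0].round(4), np.percentile(z,[5,50,95]).round(3))
```

```text
r0 [ 0.6395 -0.0421  0.015 ] [-0.002  0.014  0.02 ]
r1 [ 0.5829 -0.2567  0.015 ] [-0.002  0.014  0.02 ]
r2 [ 0.4662 -0.2848  0.015 ] [-0.002  0.014  0.02 ]
r3 [ 0.4518 -0.0779  0.015 ] [-0.002  0.014  0.019]
puck [ 0.5339 -0.1691  0.022 ] [-0.003  0.019  0.027]
pan [0.605  0.2034 0.095 ] [0.092 0.097 0.158]
dial [0.619  0.3432 0.06  ] [0.055 0.059 0.064]
stem [0.627  0.2113 0.06  ] [0.092 0.097 0.158]
jar [0.7681 0.0247 0.06  ] [0.081 0.086 0.09 ]
```

View pics/cA.png

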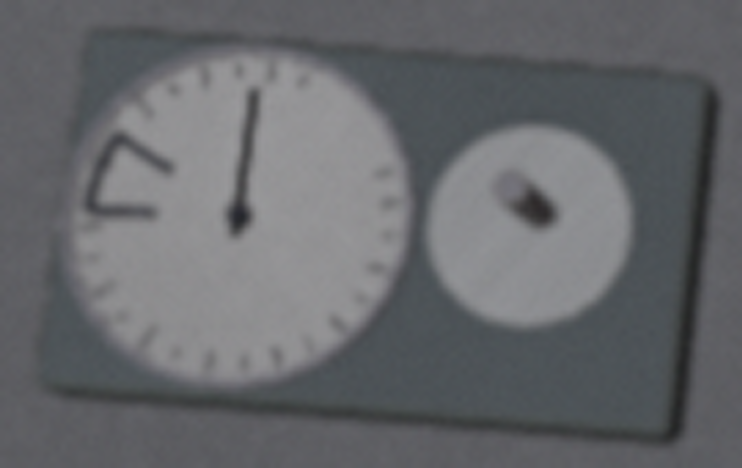

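View pics/cB.png

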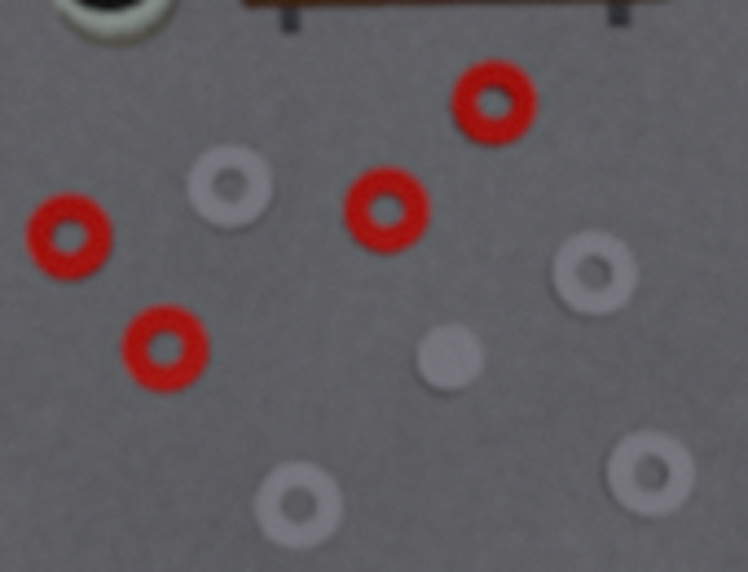

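View pics/wr0.png

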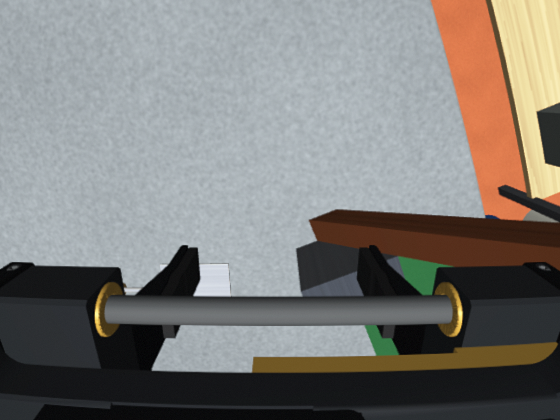

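```bash
cat >> h.py <<'E'
def st():
    s=bot.read_state(); print('t',round(s['time_s'],2),'p',np.round(s['position'],4),'F',np.round(s['force'],2),'open',round(s['opening']*87,1)); return s
def go(P):
    "mm shift in tool axes from now to world point P"
    s=bot.read_state(); print('shift mm',((np.array(P)-s['position'])@np.array(s['tcp_rot'])*1000).round(1))
E
python3 - <<'E'
from h import *
f='top0'
A=lambda x,y:(70+x/5.5-.4,170+y/5.5-.4)
B=lambda x,y:(215+x/4.4-.4,160+y/4.4-.4)
c,n,p1,p2=onz(f,[A(238,215),A(255,92),A(90,210),A(118,133)],.06)[:, :2]
an=lambda q:np.arctan2(*(q-c)[::-1])
d=lambda q:(an(q)-an(n)+np.pi)%(2*np.pi)-np.pi
print('dial',c,'prongs',d(p1),d(p2),'r',np.linalg.norm(n-c),np.linalg.norm(p1-c))
print('pan',onz(f,[A(529,226)],.095),'stem top',onz(f,[A(511,187)],.157),'stem base',onz(f,[A(543,215)],.097))
print('rings top',onz(f,[B(230,187),B(595,272),B(650,473),B(299,505)],.015).round(4))
print('reds',onz(f,[B(69,237),B(166,349),B(387,210)],.015).round(4))
s=bot.read_state();p=np.array(s['position']);R=np.array(s['tcp_rot'])
print('wr', proj('wr0',[p,p-R[:,2]*.0187,p+R[:,1]*.04,p+[0,0,-.2],p+[0,0,-.1]]).round(0))
go([0.44,-0.078,0.2])
E
```

```text
dial [0.61979666 0.34359258] prongs 1.6120671776139286 1.0531026826061698 r 0.0577308042905191 0.06689435983992992
pan [[0.60579277 0.20397246 0.095     ]] stem top [[0.61103529 0.19860699 0.157     ]] stem base [[0.61028227 0.19746486 0.097     ]]
rings top [[ 0.6392 -0.0417  0.015 ]
 [ 0.5844 -0.2563  0.015 ]
 [ 0.466  -0.283   0.015 ]
 [ 0.4509 -0.0793  0.015 ]]
reds [[ 0.6107  0.0538  0.015 ]
 [ 0.543  -0.003   0.015 ]
 [ 0.6237 -0.1346  0.015 ]]
wr [[277. 264.]
 [277. 282.]
 [350. 264.]
 [278. 180.]
 [278. 208.]]
shift mm [-436.3 -527.2   22.5]
```

```bash
python3 -m inch '[[70,-14,-16,0,-0.1],[70,-40,-49,0,-0.2],[70,-68,-82,0,-0.3],[70,-98,-118,4,-0.395],[70,-128,-154,8,-0.395],[70,-158,-190,12,-0.395],[70,-188,-227,16,-0.395],[70,-218,-263,20,-0.395]]'; python3 -m inch '[[70,-12,-40,0,0],[70,-24,-80,0,0],[70,-36,-120,0,0],[70,-50,-165,0,0],[70,-64,-210,0,0],[70,-78,-255,0,0],[70,-91,-295,0,0],[70,-100,-327,0,0]]'; python3 -m inch '[[70,0,0,0,0],[70,0,0,0,0]]'
python3 - <<'E'
from h import *
snap('wrist','w1'); s=st(); print(np.round(s['tcp_rot'],3)); print('pred',proj('w1',[[.4509,-.0793,.015],np.array(s['position'])-[0,0,.18]]))
go([.4509,-.0793,.06])
E
```

```text
time_s: 0.95
position: [0.3402, 0.2481, 0.2021]
tcp_rot: [[-1.0, -0.001, -0.001], [-0.001, 1.0, -0.001], [0.001, -0.001, -1.0]]
force: [1.0, -0.2, -0.4]
opening: 0.804
time_s: 1.75
position: [0.4413, -0.0815, 0.2025]
tcp_rot: [[-1.0, 0.001, 0.0], [0.001, 1.0, -0.002], [-0.0, -0.002, -1.0]]
force: [0.1, 0.5, -0.2]
opening: 0.801
time_s: 1.95
position: [0.4411, -0.0821, 0.2023]
tcp_rot: [[-1.0, 0.003, -0.0], [0.003, 1.0, -0.001], [0.0, -0.001, -1.0]]
force: [-0.7, 0.3, 0.3]
opening: 0.802
t 2.0 p [ 0.4405 -0.081   0.2022] F [-0.06  0.69  0.09] open 69.9
[[-1.     0.002 -0.001]
 [ 0.002  1.    -0.001]
 [ 0.001 -0.001 -1.   ]]
pred [[280.37506267 191.28169031]
 [278.82166669 183.5892183 ]]
shift mm [-10.6   1.8 142.2]
```

View pics/w1.png

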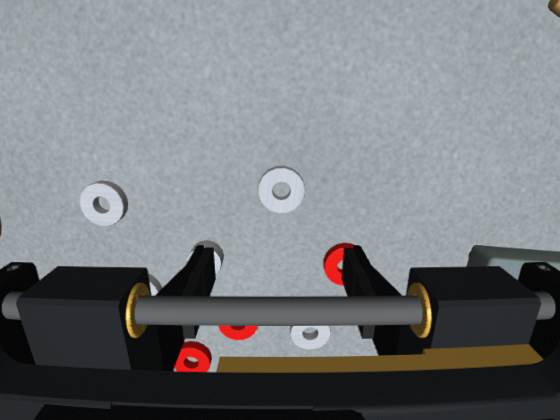

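Run:
```python
from h import *
q=onz('w1',[(281.7,189.8)],.015)[0]; print(q); go([q[0],q[1],.005])
```

```text
[ 0.44922816 -0.07785141  0.015     ]
shift mm [ -9.    3.3 197.2]
```

```bash
python3 -m inch '[[70,-5,1.5,40,0],[70,-9,3.3,80,0],[70,-9,3.3,120,0],[70,-9,3.3,155,0],[70,-9,3.3,180,0],[70,-9,3.3,192,0],[70,-9,3.3,196,0],[70,-9,3.3,197,0]]'; python3 -m inch '[[30,0,0,0,0],[30,0,0,0,0],[30,0,0,0,0],[30,0,0,0,0],[30,0,0,0,0]]'; python3 -m inch '[[30,0,0,-10,0],[30,0,0,-40,0],[30,0,0,-80,0],[30,0,0,-120,0],[30,0,0,-160,0],[30,0,0,-195,0],[30,0,0,-195,0],[30,0,0,-195,0]]'
python3 - <<'E'
from h import *
snap('wrist','w2'); s=st(); crop('w2',180,180,200,150,4,'w2c'); go([.6107,.198,.2]); p=np.array(s['position']); print(proj('w2',[p,p+[0,0,.011]]))
E
```

```text
time_s: 2.8
position: [0.4494, -0.0772, 0.0055]
tcp_rot: [[-1.0, 0.001, -0.001], [0.001, 1.0, -0.001], [0.001, -0.001, -1.0]]
force: [0.1, 0.5, -0.5]
opening: 0.805
time_s: 3.3
position: [0.4501, -0.0777, 0.0064]
tcp_rot: [[-1.0, 0.0, 0.001], [0.0, 1.0, -0.002], [-0.001, -0.002, -1.0]]
force: [0.1, -0.3, 6.6]
opening: 0.583
time_s: 4.1
position: [0.4494, -0.0771, 0.202]
tcp_rot: [[-1.0, 0.001, 0.002], [0.001, 1.0, -0.002], [-0.002, -0.002, -1.0]]
force: [-0.0, -0.2, -2.6]
opening: 0.583
t 4.15 p [ 0.4486 -0.0767  0.2009] F [-0.08  0.47 -3.27] open 50.9
shift mm [-161.9  274.8    0.5]
[[277.33767202 261.1145897 ]
 [277.2212252  270.92578765]]
```

View pics/w2c.png

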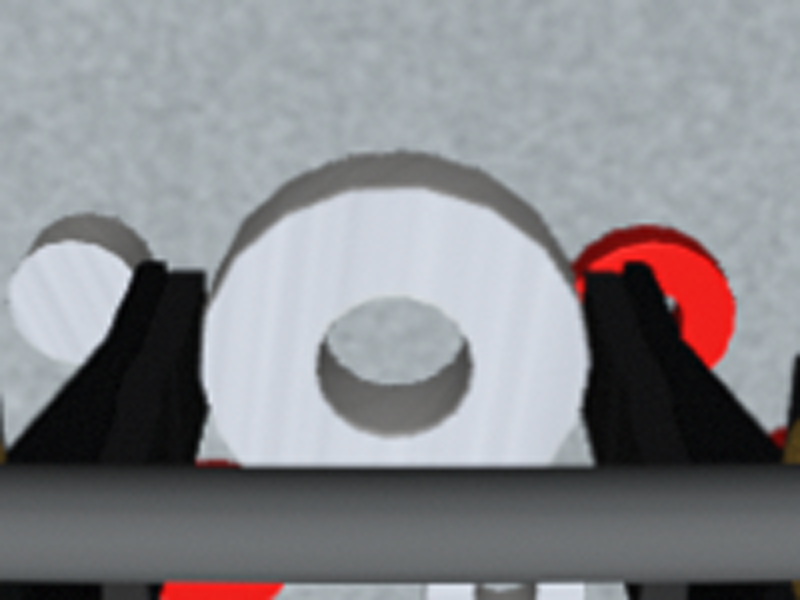

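```bash
python3 -m inch '[[30,-12,20,0,0],[30,-34,58,0,0],[30,-57,98,0,0],[30,-80,138,0,0],[30,-104,178,0,0],[30,-127,217,0,0],[30,-147,252,0,0],[30,-160.5,274.5,0,0]]';  python3 -m inch '[[30,0,0,14,0],[30,0,0,14,0],[30,0,0,14,0]]';python3 - <<'E'
from h import *
snap('wrist','w3'); s=st(); crop('w3',180,180,200,150,4,'w3c'); p=np.array(s['position'])
print(proj('w3',[p+[0,0,.009],p+[0,0,-.006],[.6107,.198,.157]]))
E
```

```text
time_s: 4.95
position: [0.6086, 0.2003, 0.1969]
tcp_rot: [[-1.0, -0.001, -0.006], [-0.001, 1.0, -0.001], [0.006, -0.001, -1.0]]
force: [0.1, -0.1, -2.0]
opening: 0.583
time_s: 5.25
position: [0.6061, 0.1991, 0.1801]
tcp_rot: [[-1.0, -0.001, -0.013], [-0.001, 1.0, -0.003], [0.013, -0.003, -1.0]]
force: [-0.2, -0.8, -1.8]
opening: 0.583
t 5.3 p [0.607  0.199  0.1813] F [ 0.6  -0.01 -0.97] open 50.7
[[276.37239241 274.01260483]
 [276.59978309 261.043689  ]
 [275.22140757 253.13351476]]
```

View pics/w3c.png

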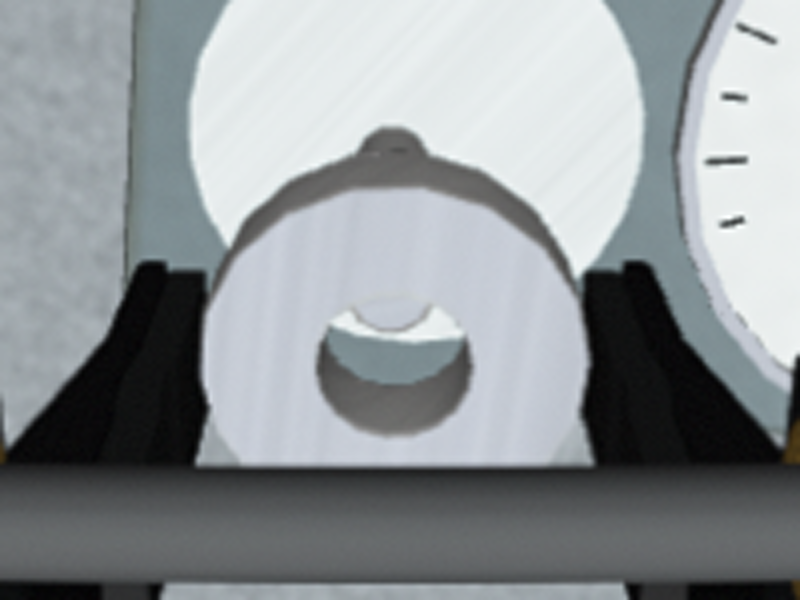

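Run:
```python
from h import *
f='w3'
for zt in (.1895,.191): print('ring',onz(f,[(278.75-.1,271.7-.1)],zt),onz(f,[(278.75-.1,271.6-.1),(226.2,270),(327,270)],zt)[1:,1])
print('stem',onz(f,[(278-.1,253.75-.1)],.157))
P=np.array([bot.read_state()['position'] for _ in range(3)]);print(P)
```

```text
ring [[0.6060336  0.20017622 0.1895    ]] [0.17286052 0.22531967]
ring [[0.60522944 0.20017803 0.191     ]] [0.17312783 0.22507709]
stem [[0.61104546 0.19965478 0.157     ]]
[[0.60701513 0.19899717 0.18129181]
 [0.60701513 0.19899717 0.18129181]
 [0.60701513 0.19899717 0.18129181]]
```

```bash
python3 -m inch '[[30,-5.2,-0.5,0,0],[30,-5.2,-0.5,0,0],[30,-5.2,-0.5,4,0],[30,-5.2,-0.5,9,0],[30,-5.2,-0.5,9,0]]'
python3 - <<'E'
from h import *
snap('wrist','w4'); s=st(); print(np.round(s['tcp_rot'],4)[:,2]); crop('w4',180,180,200,150,4,'w4c')
E
```

```text
time_s: 5.8
position: [0.6113, 0.1982, 0.1714]
tcp_rot: [[-1.0, 0.0, -0.012], [0.0, 1.0, -0.002], [0.012, -0.002, -1.0]]
force: [-0.1, -0.8, -2.7]
opening: 0.587
t 5.85 p [0.6116 0.1983 0.1717] F [-0.12 -0.07 -2.31] open 50.7
[-0.0115 -0.0022 -0.9999]
```

View pics/w4c.png

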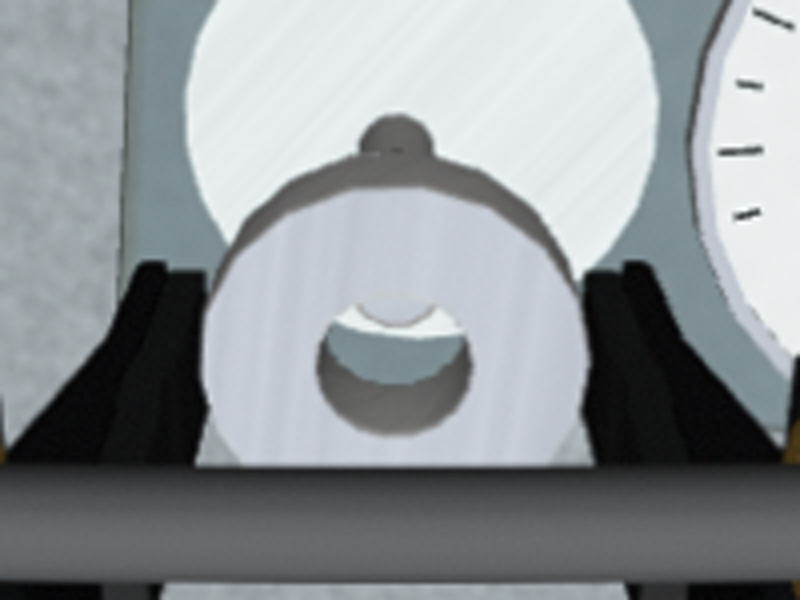

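Run:
```python
from h import *
f='w4'; C=lambda x,y:(180+x/4-.1,180+y/4-.1)
print(onz(f,[C(397,327),C(357,301),C(438,301)],.157))
p=bot.read_state()['position']
print('ring',onz(f,[C(395,367),C(395,437),C(395,297),C(318,367),C(472,367)],.1717+.009))
print('bottom',onz(f,[C(396,385)],.1717-.006))
a=load(f)['p']; print(a[250:266,279].tolist())
```

```text
[[0.6174139  0.1995366  0.157     ]
 [0.61317916 0.19362968 0.157     ]
 [0.61315904 0.20557989 0.157     ]]
ring [[0.6113356  0.19927738 0.1807    ]
 [0.62175426 0.199285   0.1807    ]
 [0.6013236  0.19927016 0.1807    ]
 [0.61136463 0.18925024 0.1807    ]
 [0.61132628 0.20930078 0.1807    ]]
bottom [[0.62228938 0.19940209 0.1657    ]]
[[197, 203, 212], [198, 204, 213], [197, 202, 210], [197, 202, 205], [197, 203, 209], [196, 202, 211], [194, 201, 210], [193, 200, 208], [191, 199, 209], [192, 198, 207], [181, 185, 193], [176, 180, 180], [221, 230, 230], [222, 232, 232], [146, 160, 164], [124, 140, 145]]
```

Ring and stem agree within about 0.5 mm, so I'm lowering.

```bash
python3 -m inch '[[30,-0.2,0,7,0],[30,-0.2,0.2,14,0],[30,-0.2,0.2,20,0],[30,-0.2,0.2,20,0]]'; python3 -m inch '[[30,-0.2,0,14,0],[30,-0.3,0,28,0],[30,-0.4,0,38,0],[30,-0.5,0,45,0],[30,-0.5,0,45,0]]'
python3 - <<'E'
from h import *
s=st(); print(s['tcp_rot'][:,2] if hasattr(s['tcp_rot'],'shape') else [r[2] for r in s['tcp_rot']])
E
```

```text
time_s: 6.25
position: [0.6105, 0.1984, 0.1501]
tcp_rot: [[-1.0, -0.0, -0.015], [-0.0, 1.0, -0.003], [0.015, -0.003, -1.0]]
force: [-0.6, 0.1, -1.9]
opening: 0.588
time_s: 6.75
position: [0.6093, 0.1981, 0.1033]
tcp_rot: [[-1.0, -0.0, -0.018], [-0.0, 1.0, -0.003], [0.018, -0.003, -1.0]]
force: [-0.3, 0.6, -2.6]
opening: 0.581
t 6.75 p [0.6093 0.1981 0.1033] F [-0.32  0.6  -2.64] open 50.6
[-0.01762126 -0.00309051 -0.99983996]
```

```bash
python3 -m inch '[[30,-1.5,0,0,0],[30,-1.8,0.3,2,0],[30,-1.8,0.3,4,0],[30,-1.8,0.3,5,0],[30,-1.8,0.3,6,0],[30,-1.8,0.3,6.5,0],[30,-1.8,0.3,6.5,0]]'
```

```text
time_s: 7.45
position: [0.6118, 0.1985, 0.0973]
tcp_rot: [[-1.0, -0.0, -0.016], [-0.0, 1.0, -0.003], [0.016, -0.003, -1.0]]
force: [1.3, 0.4, 0.7]
opening: 0.584
```

```bash
python3 -m inch '[[56,0,0,0,0],[62,0,0,0,0],[68,0,0,0,0],[68,0,0,-5,0],[68,0,0,-30,0],[68,0,0,-65,0],[68,0,0,-100,0],[68,0,0,-112,0]]'
python3 - <<'E'
from h import *
s=st(); print([round(r[2],4) for r in s['tcp_rot']]); go([.630,-.0417,.2])
snap('top','top1'); snap('wrist','w5')
a=load('w5')['p'][...,::-1]; b=load('top1')['p'][165:285,70:230,::-1]
cv2.imwrite('pics/m1.png',np.hstack([cv2.resize(a,(400,300)),cv2.resize(b,(400,300),interpolation=cv2.INTER_CUBIC)]))
E
```

```text
time_s: 8.25
position: [0.6158, 0.1992, 0.2137]
tcp_rot: [[-1.0, -0.0, -0.008], [-0.0, 1.0, -0.002], [0.008, -0.002, -1.0]]
force: [0.6, -1.1, -0.1]
opening: 0.78
t 8.25 p [0.6158 0.1992 0.2137] F [ 0.62 -1.09 -0.13] open 67.8
[np.float64(-0.0083), np.float64(-0.0017), np.float64(-1.0)]
shift mm [ -14.3 -240.9   14. ]
```

View pics/m1.png

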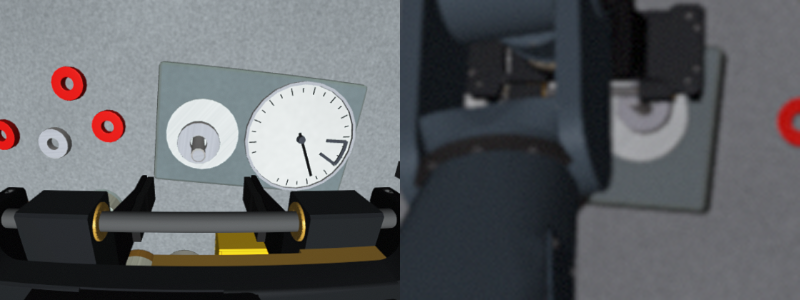

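```bash
cat >> h.py <<'E'
def lying(f,xy,z=.015,r=.035):
    "centre of a ring lying on the bench near xy, from depth"
    C=cloud(f); m=(abs(C[...,2]-z)<.004)&(np.hypot(C[...,0]-xy[0],C[...,1]-xy[1])<r)
    P=onz(f,np.argwhere(m)[:,::-1],z)[:,:2]; (c,rad)=cv2.minEnclosingCircle(np.float32(P*1000)); print('lying',np.round(c,1),'rad',round(rad,1),'n',len(P)); return np.array(c)/1000
def held(f,p,h=.009):
    "bore centre of the held ring minus TCP"
    zt=p[2]+h; g=cv2.cvtColor(load(f)['p'],cv2.COLOR_RGB2GRAY); C=cloud(f)
    m=((abs(C[...,2]-zt)<.004)&(np.hypot(C[...,0]-p[0],C[...,1]-p[1])<.024)).astype(np.uint8)
    cs,hi=cv2.findContours(m,cv2.RETR_CCOMP,cv2.CHAIN_APPROX_NONE)
    hs=[c for c,k in zip(cs,hi[0]) if k[3]>=0]; c=max(hs,key=cv2.contourArea)[:,0]
    P=onz(f,c,zt)[:,:2]; (q,rad)=cv2.minEnclosingCircle(np.float32(P*1000)); print('bore off',np.round(np.array(q)-np.array(p[:2])*1000,2),'rad',round(rad,2))
E
python3 - <<'E'
from h import *
held('w2',[.4486,-.0767,.2009]); held('w4',[.6116,.1983,.1717])
C=cloud('w5'); z=C[200:235,262:292,2]; m=(z>.148)
P=onz('w5',np.argwhere(m)[:,::-1]+[262,200],.1536); q,r=cv2.minEnclosingCircle(np.float32(P[:,:2]*1000)); print('stem w5',q,r,np.median(z[m]),m.sum())
E
python3 -m inch '[[66,-2,-30,0,0],[66,-5,-75,3,0],[66,-8,-120,6,0],[66,-11,-165,10,0],[66,-13,-210,14,0],[66,-14,-241,14,0],[66,-14,-241,14,0]]'
python3 - <<'E'
from h import *
snap('wrist','w6'); st(); c=lying('w6',(.6392,-.0417)); go([c[0],c[1],.005])
lying('w1',(.45,-.078))
E
```

```text
bore off [-0.16  0.52] rad 10.13
bore off [-1.17  0.9 ] rad 10.19
stem w5 (611.1040649414062, 196.18252563476562) 13.77290153503418 0.15356658776962878 351
time_s: 9.05
position: [0.6276, -0.0464, 0.1955]
tcp_rot: [[-1.0, 0.005, -0.015], [0.005, 1.0, -0.003], [0.015, -0.003, -1.0]]
force: [-0.4, -0.5, 0.6]
opening: 0.756
t 9.1 p [ 0.6274 -0.0439  0.1958] F [-0.45  1.18  0.57] open 65.7
lying [638.3 -41.1] rad 25.9 n 1487
shift mm [-13.7   3.  190.6]
lying [449.5 -78.2] rad 25.9 n 1448
```

```bash
python3 -m inch '[[66,-7,1.5,40,0],[66,-13.7,2.5,80,0],[66,-13.7,2.5,120,0],[66,-13.7,2.5,150,0],[66,-13.7,2.5,173,0],[66,-13.7,2.5,186,0],[66,-13.7,2.5,190,0],[66,-13.7,2.5,190,0]]'; python3 -m inch '[[30,0,0,0,0],[30,0,0,0,0],[30,0,0,0,0],[30,0,0,0,0]]'; python3 -m inch '[[30,0,0,-10,0],[30,0,0,-40,0],[30,0,0,-80,0],[30,0,0,-120,0],[30,0,0,-160,0],[30,0,0,-190,0],[30,0,0,-195,0],[30,0,0,-195,0]]'
python3 - <<'E'
from h import *
snap('wrist','w7'); s=st(); held('w7',s['position']); print([round(r[2],4) for r in s['tcp_rot']]); go([.611,.1988,.2])
E
```

```text
time_s: 9.9
position: [0.6381, -0.0408, 0.0053]
tcp_rot: [[-1.0, 0.003, -0.016], [0.003, 1.0, -0.0], [0.016, -0.001, -1.0]]
force: [0.2, 1.0, 0.6]
opening: 0.757
time_s: 10.3
position: [0.639, -0.0411, 0.0066]
tcp_rot: [[-1.0, 0.003, -0.013], [0.003, 1.0, -0.001], [0.013, -0.001, -1.0]]
force: [0.6, -0.1, 4.3]
opening: 0.576
time_s: 11.1
position: [0.6415, -0.0408, 0.2023]
tcp_rot: [[-1.0, 0.003, -0.012], [0.003, 1.0, -0.001], [0.012, -0.001, -1.0]]
force: [-0.8, 0.2, -1.7]
opening: 0.578
t 11.15 p [ 0.6404 -0.0406  0.2005] F [-0.2  -0.05 -2.25] open 50.3
bore off [0.04 0.57] rad 10.1
[np.float64(-0.0156), np.float64(-0.0005), np.float64(-0.9999)]
shift mm [ 30.2 239.3   0.8]
```

```bash
python3 -m inch '[[30,3,25,0,0],[30,9,68,0,0],[30,15,112,0,0],[30,20,157,0,0],[30,26,200,0,0],[30,30,228,0,0],[30,30,239,5,0],[30,30,239.3,10,0]]'; python3 -m inch '[[30,0,0,5,0],[30,0,0,8,0],[30,0,0,8,0],[30,0,0,8,0]]'
python3 - <<'E'
from h import *
P=[]
for i in range(4): snap('wrist','w8'); s=bot.read_state(); P.append(s['position'])
print(np.round(P,4)); p=np.mean(P,0); print(p,[round(r[2],4) for r in s['tcp_rot']],s['force']); crop('w8',180,180,200,150,4,'w8c'); held('w8',s['position']); 
R=np.array(s['tcp_rot']); print((np.array([.6113,.199,.115])-p)@R*1000, (np.array([.6113,.199,p[2]])-p)@R*1000)
E
```

```text
time_s: 11.95
position: [0.6097, 0.1999, 0.1882]
tcp_rot: [[-1.0, 0.001, -0.019], [0.001, 1.0, -0.001], [0.019, -0.001, -1.0]]
force: [-0.2, -1.0, -2.6]
opening: 0.578
time_s: 12.35
position: [0.6098, 0.1987, 0.18]
tcp_rot: [[-1.0, 0.002, -0.019], [0.002, 1.0, -0.001], [0.019, -0.002, -1.0]]
force: [0.8, -0.4, -1.6]
opening: 0.577
[[0.61   0.1989 0.1804]
 [0.61   0.1992 0.1806]
 [0.6099 0.1993 0.1806]
 [0.6099 0.1995 0.1807]]
[0.60993333 0.19923576 0.18057639] [np.float64(-0.0184), np.float64(-0.0012), np.float64(-0.9998)] [-0.127455    0.44380433 -2.15946868]
bore off [-0.99  0.79] rad 10.19
[-2.57324238 -0.15263668 65.54038162] [-1.36673196 -0.23408876 -0.02485935]
```

View pics/w8c.png

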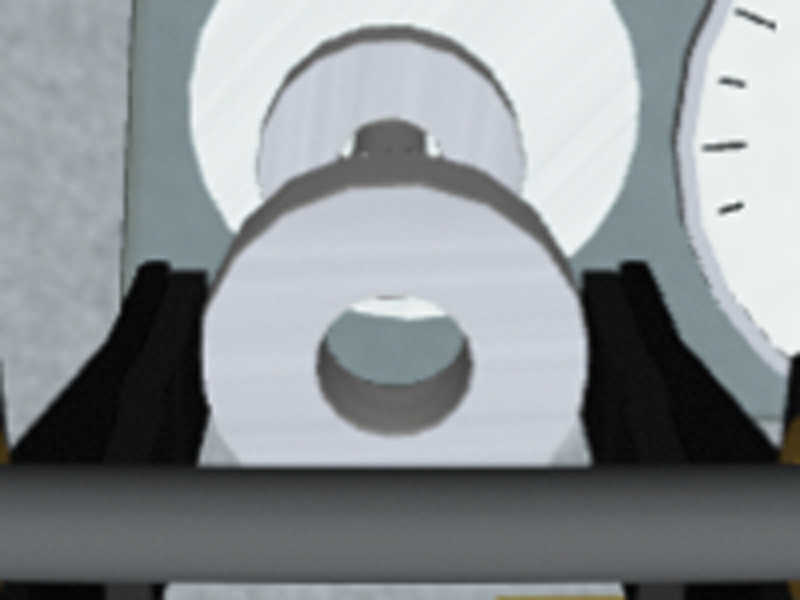

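Run:
```python
from h import *
f='w8'; C=lambda x,y:(180+x/4-.1,180+y/4-.1)
print('stem far edge',onz(f,[C(390,299)],.1536), 'bore bottom far',onz(f,[C(395,385)],.1806-.006),'bore top',onz(f,[C(395,366)],.1806+.009))
```

```text
stem far edge [[0.6173001  0.19957206 0.1536    ]] bore bottom far [[0.62106136 0.20037497 0.1746    ]] bore top [[0.61008646 0.20039335 0.1896    ]]
```

```bash
python3 -m inch '[[30,-1.1,-0.7,2,0],[30,-1.2,-0.7,9,0],[30,-1.4,-0.7,18,0],[30,-1.7,-0.7,28,0],[30,-2.0,-0.7,39,0],[30,-2.2,-0.7,50,0],[30,-2.5,-0.7,58,0],[30,-2.6,-0.7,62,0]]'
python3 - <<'E'
from h import *
s=st(); go([.6112,.1986,.115]); go([.6112,.1986,.1085])
E
```

```text
time_s: 13.35
position: [0.6107, 0.1986, 0.1171]
tcp_rot: [[-1.0, 0.001, -0.02], [0.001, 1.0, -0.002], [0.02, -0.002, -1.0]]
force: [-0.5, 0.1, -1.9]
opening: 0.578
t 13.35 p [0.6107 0.1986 0.1171] F [-0.47  0.1  -1.9 ] open 50.3
shift mm [-0.6 -0.   2.1]
shift mm [-0.7 -0.   8.6]
```

```bash
python3 -m inch '[[30,-0.5,0,2,0],[30,-0.6,0,4,0],[30,-0.7,0,6,0],[30,-0.7,0,7.5,0],[30,-0.7,0,8.5,0],[30,-0.7,0,8.5,0]]'
```

```text
time_s: 13.95
position: [0.6115, 0.1987, 0.109]
tcp_rot: [[-1.0, 0.001, -0.02], [0.001, 1.0, -0.001], [0.02, -0.001, -1.0]]
force: [0.3, 0.4, 0.2]
opening: 0.577
```

```bash
python3 -m inch '[[56,0,0,0,0],[62,0,0,0,0],[66,0,0,0,0],[66,0,0,-5,0],[66,-0.5,0,-30,0],[66,-1,0,-65,0],[66,-1.5,0,-100,0],[66,-1.5,0,-100,0]]'
python3 - <<'E'
from h import *
s=st(); print([round(r[2],4) for r in s['tcp_rot']]); go([.575,-.2563,.2]); snap('wrist','w9')
C=cloud('w9')
for z in (.0882,.1032,.1182): 
    m=abs(C[...,2]-z)<.003; m&=np.hypot(C[...,0]-.611,C[...,1]-.2)<.05; print(z,m.sum(), C[m].mean(0).round(4))
E
```

```text
time_s: 14.75
position: [0.6189, 0.1994, 0.2153]
tcp_rot: [[-1.0, 0.001, -0.007], [0.001, 1.0, 0.0], [0.007, 0.0, -1.0]]
force: [0.5, -0.1, 0.4]
opening: 0.759
t 14.75 p [0.6189 0.1994 0.2153] F [ 0.47 -0.14  0.38] open 66.0
[np.float64(-0.0072), np.float64(0.0004), np.float64(-1.0)]
shift mm [  43.3 -455.8   15.5]
0.0882 4308 [0.5945 0.2068 0.0885]
0.1032 51 [0.5945 0.1979 0.1027]
0.1182 2388 [0.6096 0.1996 0.1184]
```

```bash
python3 -m inch '[[66,2,-25,0,0],[66,6,-70,2,0],[66,11,-115,4,0],[66,15,-160,6,0],[66,19,-205,8,0],[66,23,-250,10,0],[66,28,-295,12,0],[66,32,-340,14,0]]'; python3 -m inch '[[66,4,-45,0,0],[66,9,-85,0,0],[66,11,-112,0,0],[66,11,-114,0,0],[66,11,-114,0,0]]'
python3 - <<'E'
from h import *
snap('wrist','w10'); s=st();print([round(r[2],4) for r in s['tcp_rot']]); c=lying('w10',(.5844,-.2563)); go([c[0],c[1]-.0005,.005])
E
```

```text
time_s: 15.6
position: [0.5832, -0.1421, 0.1979]
tcp_rot: [[-1.0, 0.001, -0.015], [0.001, 1.0, 0.001], [0.015, 0.001, -1.0]]
force: [0.0, -0.3, 1.4]
opening: 0.759
time_s: 16.1
position: [0.5711, -0.2562, 0.1967]
tcp_rot: [[-1.0, 0.003, -0.017], [0.003, 1.0, 0.003], [0.017, 0.003, -1.0]]
force: [0.5, 0.1, 0.4]
opening: 0.761
t 16.15 p [ 0.5713 -0.2551  0.1969] F [0.03 0.27 0.01] open 66.2
[np.float64(-0.0165), np.float64(0.0029), np.float64(-0.9999)]
lying [ 582.4 -255.2] rad 26.0 n 1478
shift mm [-14.3  -1.2 191.7]
```

```bash
python3 -m inch '[[66,-7,-0.6,40,0],[66,-14.3,-1.2,80,0],[66,-14.3,-1.2,120,0],[66,-14.3,-1.2,150,0],[66,-14.3,-1.2,174,0],[66,-14.3,-1.2,187,0],[66,-14.3,-1.2,191,0],[66,-14.3,-1.2,191,0]]'; python3 -m inch '[[30,0,0,0,0],[30,0,0,0,0],[30,0,0,0,0],[30,0,0,0,0]]'; python3 -m inch '[[30,0,0,-10,0],[30,0,0,-40,0],[30,0,0,-80,0],[30,0,0,-120,0],[30,0,0,-160,0],[30,0,0,-190,0],[30,0,0,-200,0],[30,0,0,-200,0]]'
python3 - <<'E'
from h import *
snap('wrist','w11'); s=st(); held('w11',s['position']); print([round(r[2],4) for r in s['tcp_rot']]); go([.611,.1988,.2])
E
```

```text
time_s: 16.95
position: [0.5828, -0.255, 0.0058]
tcp_rot: [[-1.0, 0.0, -0.017], [0.0, 1.0, 0.003], [0.017, 0.003, -1.0]]
force: [0.3, 0.0, 0.5]
opening: 0.757
time_s: 17.35
position: [0.5835, -0.2556, 0.0071]
tcp_rot: [[-1.0, 0.0, -0.015], [0.0, 1.0, 0.002], [0.015, 0.002, -1.0]]
force: [-0.7, 0.6, 5.0]
opening: 0.581
time_s: 18.15
position: [0.5869, -0.2562, 0.2086]
tcp_rot: [[-1.0, 0.0, -0.012], [0.0, 1.0, 0.0], [0.012, 0.0, -1.0]]
force: [-0.1, -1.2, -1.7]
opening: 0.58
t 18.2 p [ 0.5858 -0.2556  0.2067] F [-0.37  0.35 -2.42] open 50.0
bore off [0.07 0.11] rad 10.16
[np.float64(-0.0154), np.float64(0.0023), np.float64(-0.9999)]
shift mm [-25.  454.4   7.3]
```

```bash
python3 -m inch '[[30,-1,25,0,0],[30,-4,70,0,0],[30,-6,115,0,0],[30,-8,160,0,0],[30,-11,205,2,0],[30,-13,250,4,0],[30,-16,295,5,0],[30,-18,340,6,0]]'; python3 -m inch '[[30,-3,45,0,0],[30,-6,85,4,0],[30,-7,110,10,0],[30,-7,114,18,0],[30,-7,114,20,0],[30,-7,114,20,0]]'
python3 - <<'E'
from h import *
P=[]
for i in range(4): snap('wrist','w12'); s=bot.read_state(); P.append(s['position'])
p=np.mean(P,0); print(p,[round(r[2],4) for r in s['tcp_rot']],s['force']); held('w12',s['position']); crop('w12',180,180,200,150,4,'w12c')
R=np.array(s['tcp_rot']); print((np.array([.6112,.1987,.132])-p)@R*1000, (np.array([.6112,.1987,p[2]])-p)@R*1000)
E
```

```text
time_s: 19.0
position: [0.602, 0.0862, 0.198]
tcp_rot: [[-1.0, 0.001, -0.021], [0.001, 1.0, 0.003], [0.021, 0.003, -1.0]]
force: [0.6, 0.3, -2.1]
opening: 0.574
time_s: 19.6
position: [0.6073, 0.199, 0.1759]
tcp_rot: [[-1.0, 0.001, -0.026], [0.001, 1.0, 0.001], [0.026, 0.001, -1.0]]
force: [0.1, 0.5, -2.2]
opening: 0.576
[0.60862274 0.19881104 0.17762462] [np.float64(-0.021), np.float64(0.0024), np.float64(-0.9998)] [ 0.38861388 -0.47773006 -2.30650052]
bore off [-1.54  0.81] rad 10.25
[-3.53549638 -0.21220378 45.56002726] [-2.57697759 -0.10406702 -0.05439803]
```

View pics/w12c.png

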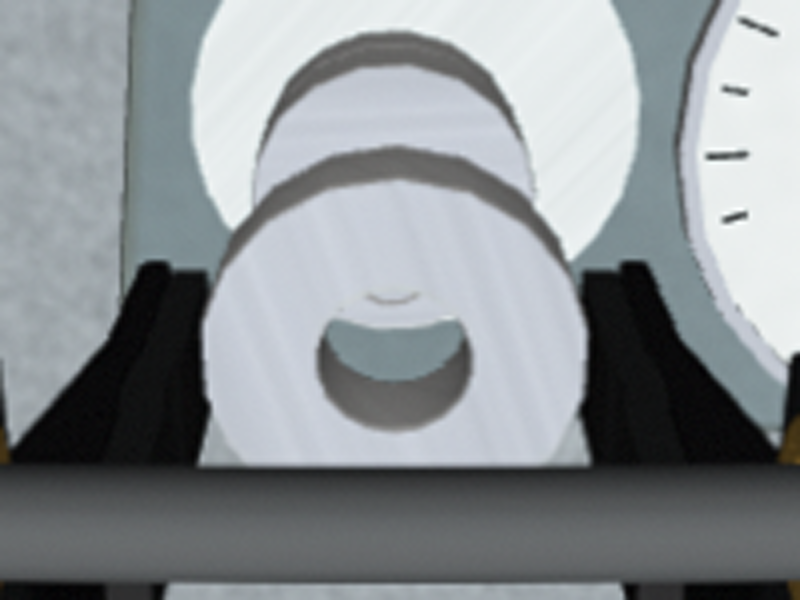

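Run:
```python
from h import *
f='w12'; C=lambda x,y:(180+x/4-.1,180+y/4-.1); z=.1777
print('stem far edge flat',onz(f,[C(392,297)],.1502),onz(f,[C(392,303)],.1487), 'bore bottom far',onz(f,[C(395,381)],z-.0065),'bore top',onz(f,[C(395,361)],z+.0085))
```

```text
stem far edge flat [[0.61611163 0.19942304 0.1502    ]] [[0.61785174 0.19941913 0.1487    ]] bore bottom far [[0.61969008 0.19983482 0.1712    ]] bore top [[0.60868771 0.19981662 0.1862    ]]
```

```bash
python3 -m inch '[[30,-1.8,-0.3,1,0],[30,-1.9,-0.3,7,0],[30,-2.1,-0.3,14,0],[30,-2.3,-0.3,22,0],[30,-2.5,-0.3,30,0],[30,-2.7,-0.3,38,0],[30,-2.9,-0.3,44,0],[30,-2.9,-0.3,46,0]]'
python3 - <<'E'
from h import *
s=st(); go([.6112,.1986,.128]); go([.6112,.1986,.1205])
E
```

```text
time_s: 20.6
position: [0.6104, 0.1987, 0.131]
tcp_rot: [[-1.0, 0.003, -0.023], [0.003, 1.0, 0.002], [0.023, 0.002, -1.0]]
force: [0.7, -0.1, -2.8]
opening: 0.577
t 20.6 p [0.6104 0.1987 0.131 ] F [ 0.67 -0.11 -2.78] open 50.2
shift mm [-0.9 -0.1  3. ]
shift mm [-1.1 -0.1 10.5]
```

```bash
python3 -m inch '[[30,-0.5,0,3,0],[30,-0.7,0,5.5,0],[30,-0.8,0,7.5,0],[30,-0.8,0,9,0],[30,-0.8,0,10.2,0],[30,-0.8,0,10.2,0]]'
```

```text
time_s: 21.2
position: [0.6111, 0.1987, 0.1211]
tcp_rot: [[-1.0, 0.003, -0.022], [0.003, 1.0, 0.002], [0.022, 0.002, -1.0]]
force: [-0.7, -0.2, -0.2]
opening: 0.573
```

```bash
python3 -m inch '[[56,0,0,0,0],[62,0,0,0,0],[66,0,0,0,0],[66,0,0,-5,0],[66,-0.5,0,-30,0],[66,-1,0,-65,0],[66,-1.5,0,-95,0],[66,-1.5,0,-100,0]]';  python3 -m inch '[[66,20,-30,0,0],[66,40,-70,0,0],[66,60,-110,0,0],[66,80,-150,0,0],[66,95,-190,0,0],[66,110,-225,0,0],[66,120,-250,0,0],[66,120,-250,0,0]]'; python3 -m inch '[[66,0,-30,0,0],[66,0,-40,0,0],[66,0,-40,0,0],[66,0,-40,0,0]]'
python3 - <<'E'
from h import *
st(); snap('top','top2'); snap('side','side2')
C=cloud('top2'); 
for z in (.0848,.0998,.1148,.1298):
    m=abs(C[...,2]-z)<.003; m&=np.hypot(C[...,0]-.611,C[...,1]-.2)<.05; print(z,m.sum())
a=load('top2')['p'][...,::-1]; b=load('side2')['p'][...,::-1]
A=cv2.resize(a[165:255,65:205],(560,360),interpolation=cv2.INTER_CUBIC)
cv2.imwrite('pics/fin.png',np.hstack([np.vstack([A,cv2.resize(a,(560,240))[:240]]),np.vstack([cv2.resize(b,(240,180)),np.zeros((420,240,3),np.uint8)])]))
cv2.imwrite('pics/fin.png',np.vstack([np.hstack([A,np.vstack([cv2.resize(b,(240,180),interpolation=cv2.INTER_AREA),cv2.resize(a,(240,180),interpolation=cv2.INTER_AREA)])])]))
E
```

```text
time_s: 22.0
position: [0.6177, 0.199, 0.226]
tcp_rot: [[-1.0, 0.002, -0.013], [0.002, 1.0, 0.004], [0.013, 0.003, -1.0]]
force: [0.7, -0.4, 0.4]
opening: 0.76
time_s: 22.8
position: [0.4956, -0.0532, 0.2262]
tcp_rot: [[-1.0, 0.007, -0.015], [0.007, 1.0, 0.003], [0.015, 0.003, -1.0]]
force: [-0.0, 0.2, 0.9]
opening: 0.758
time_s: 23.2
position: [0.4952, -0.0922, 0.2257]
tcp_rot: [[-1.0, 0.007, -0.015], [0.007, 1.0, 0.004], [0.015, 0.004, -1.0]]
force: [0.6, -0.0, -0.4]
opening: 0.756
t 23.2 p [ 0.4952 -0.0922  0.2257] F [ 0.61 -0.04 -0.37] open 65.8
0.0848 437
0.0998 12
0.1148 14
0.1298 247
```

View pics/fin.png

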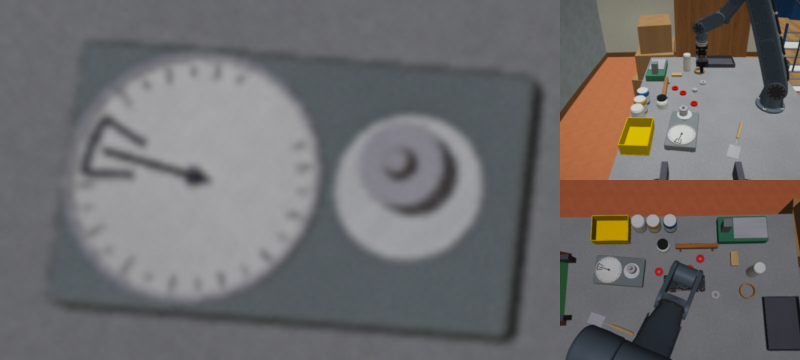

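The needle points at (110,152) in this crop, midway between the prongs at (108,122) and (85,172). The three-ring stack is flat: its top is at 0.130 m and the pan at 0.085 m.

```bash
python3 -c "
from rig import bot
print(bot.hand_in(), bot.read_state()['time_s'])"
```

```text
the job is handed in; nothing more can be done
the job is handed in; nothing more can be done
```

I threaded three grey steel rings over the stem one after another, and the needle came to rest about midway between the marker's prongs. I then stopped, moved the arm clear and handed the job in; the clock last read about 23 s of the 72 s allowed.

- **Gentle lowering:** I opened the fingers only after the wrist force showed the pan carrying each ring (within about 1 N of zero). The highest force I read on the tool was about 7 N, as the fingers closed on a ring on the bench.
- **Final check:** the depth picture put the stack's top at 0.130 m and the pan at 0.085 m, which is what three rings lying flat should give. An earlier reading after the second ring agreed.
- **Marker:** the first top picture put the prongs at about 1.05 and 1.61 rad. Three rings should give about 1.35 rad, and the last picture confirmed this by eye.
- **Disagreement while aligning:** for the third ring, the camera and the arm's own position differed by about 1.5 mm on where the stem was. I aimed between them, and the ring went on with under 1 N sideways.
- **Tool tilt:** the tool leaned by about 1.3° during the last lowering.
- **Not checked closely:** I never reached for the spare ring, the red rings, the puck or the other things. I only saw them in the last overall picture and did not measure them again.

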